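Open the filter port of the cheese counter's vacuum packer

ROBOT

A 7-joint arm with a two-finger parallel gripper is mounted at the origin on the work surface. World frame = base frame: x ahead of the robot, y to its left, z up, the work surface at z = 0. Lengths are in m, angles in rad, forces in N, time in s.
With the tool pointing down it reaches from about 0.4 to 0.85 m from the base axis. Payload 10.4 kg.
Tool frame: the origin (TCP) lies at the very end of the fingers, on their centre line; the grasp point (between the pads) lies 19 mm behind it (ctrl.tcp_to_grasp is the distance from the TCP to the grasp point, in m); x points along the fingers, y is the direction in which the jaws open and shut, and the axes are right-handed (so a half turn about x gives the same grasp; the last joint's range is limited). The gripper opens to 87 mm and grips with 3 to 60 N. Pads are 19 mm wide; open, the fingers measure 117 mm over their backs; the gripper's body (75 mm by 190 mm) begins 51 mm behind the grasp point.
Start: joints at [1.32, 0.332, -0.065, 1.46, 0.022, 1.35, -0.088], TCP at [0.141, -0.609, 0.223] pointing down, gripper open.
Joint ranges: [-2.6, 2.6], [-0.5, 2.12], [-1.47, 1.34], [0.16, 2.42], [-1.27, 4.41], [0.06, 2.06], [-2.6, 2.6]. Speed limits (rad/s): [2.22, 2.22, 2.79, 2.79, 3.14, 3.14, 3.14].

INTERFACE

Orientations are given as [roll, pitch, yaw] about the fixed x, y, z axes, in that order (R = Rz(yaw) Ry(pitch) Rx(roll)).
In Python, from bench import ctrl gives the robot as it stands. Calls block until the motion is done:
- ctrl.move_ptp(position, orientation): joint-space move of the TCP to a pose.
- ctrl.move_l(position, rot=None, velocity=0.15): straight line of the TCP; rot=None keeps the orientation; velocity is the mean speed in m/s.
- ctrl.set_joints(angles): joint-space move.
- ctrl.grip(opening, newtons=None): opening from 0.0 (shut) to 1.0 (fully open); newtons is the grip in N (None keeps the last); returns when the fingers have stopped.
- ctrl.dwell(seconds).
- ctrl.ik(position, orientation): joint angles nearest the present ones, or None.
- ctrl.observe(): the state.
- ctrl.snapshot(name): name is "scene" or "top" or "wrist"; returns (picture, depth): 420x560x3 uint8, red, green, blue; 420x560 float32, m along the optical axis (not along the pixel's ray), 0 where there is no reading.
- ctrl.camera_params(name): a dict with "camera_matrix" (3x3 intrinsics, pixels), "R" (3x3) and "t" (3): a world point X has camera coordinates R X + t; the wrist camera has in their place "mount" (4x4, takes a point from camera to tool coordinates, whose origin is the TCP and whose axes are the tool frame's). Camera axes: x right, y down, z forward; pixel columns grow to the right and rows downward; lengths in m; the calibration is good to about 2 mm. A picture is of the moment at which its call begins: read the wrist's pose just before it. camera_params takes no time and is no camera call.
A pose or a line that the arm cannot do raises ctrl.MotionError and nothing moves.
- ctrl.finish_job(): hands the job in, once; it reports no verdict.
Trained networks look in the newest picture that a camera, given by its name, has taken for a name from the list of things; names that differ only in an ending like _2 or _b are one class to them, and where a whole thing is asked for, a point or a joint stands for the part that bears it (a point fixed in the world has none). Each returns a list of dicts, best first, with "score" (0 to 1); they miss things now and then, are a little off and sometimes report something else, mostly with a low value. They report only what shows in the picture. A call takes as long as a camera call. They do not tell look-alikes from the thing itself.
- ctrl.boxes_of(camera, target): "bbox" ([left, top, right, bottom] in pixels, round what is visible of it).
The state is a dict: "t": time; "q": joint angles; "qd": joint speeds; "tau": joint torques, N m; "position": TCP position; "ee_rot": TCP orientation; "ft_force": force on the tool from outside, world axes, zero at the start; "moment": the same for the moment, N m; "width": opening from 0.0 (shut) to 1.0 (fully open).
Only numpy, scipy, OpenCV 4.12 (cv2) and the standard library are available. Lean on these libraries where they do the work, as an engineer would, in place of code of your own. Each camera call takes 0.05 s, during which the arm holds its last target.

TASK

The vacuum packer on the cheese counter needs a new filter: press its filter cover (the larger round cover with the grip bar) down against the spring, turn it a quarter turn anticlockwise as seen from above to free it, and lift it off. Set it down gently in the white tray, lying flat inside with the grip bar on top, and leave the small timer dial as it is set.

Things in the scene. Friction and masses are not known exactly. Their poses are not given: they have to be found in the camera images.
- cover: Black disc 68 mm wide, 18 thick; on it a grip bar 56 long (x), 16 wide, 31 high. Lugs at +-x of its foot reach 45 mm out. Origin: centre of underside, z up. Starts locked in the packer's collar, sprung up. Press 6-11 mm (8.5 best, up to 12 N, stop at 11), hold down, turn 90 deg (80-100) anticlockwise from above, let rise (spring lifts it 5 mm past locked), lift out. Side play 3 mm. 0.16 kg.
- packer: Fixed white box, x -120 to 220, y -100 to 100 mm; deck 55 mm high, lid 88 mm high beyond x 160. Origin: at table level on the axis of the filter port, a grey collar 108 mm wide, top at 77 mm, whose rim has gaps at +-y for the lugs. Locked cover: its x along this x, underside at 66, disc top 84, bar top 115 mm. The low cap without a bar at (105, -55) is not the filter cover.
- dial_mark (a point): Point 18 mm off the axis of the timer dial, a small knob 40 mm wide with its own small grip bar, on the packer's deck at x 105, y 50 mm in the packer's frame, lower than the filter cover's bar. It turns easily and starts at any setting; leave it as it is.
- tray: White tray, fixed, 240 (x) by 180 (y) mm, 14 mm high, walls and floor 5 mm thick: inner floor 230 x 170 mm, 5 mm above the table. Origin: centre of its underside, z up. It stands to the left or the right of the packer; a brown wooden board with cheeses on it is on the other side.
There are look-alikes about, which are no part of the job. What is shaped like the cover but red is not meant.

How it is judged:
By the outcome, as a careful person would: the job done as asked, in the order asked, and still so for the second after the job is handed in, with the robot touching nothing.
It also fails if it takes over 48 s, if anything falls off the work surface, if the arm or the gripper's body presses on something with over 40 N, if the wrist force passes 120 N, or if a joint passes its speed limit or range.

## Working session

There is one attempt and no reset: what is moved stays moved. The work goes in short steps, each a Python script; the robot and the scene stay as the last script left them, time stands still between calls to the robot, and variables do not carry over. Pictures are saved under pics/ and viewed, and the job is handed in when it is done.

```bash
mkdir -p pics; ls; python3 - <<'E'
from bench import ctrl
import cv2,numpy as np
for n in ["scene","top"]:
    p,d=ctrl.snapshot(n); cv2.imwrite(f"pics/{n}0.png",p[:,:,::-1]); np.save(f"{n}_d.npy",d)
    for t in ["cover","packer","tray","dial_mark"]:
        print(n,t,[(np.round(b["bbox"]).tolist(),round(b["score"],2)) for b in ctrl.boxes_of(n,t)])
    c=ctrl.camera_params(n); print(c["camera_matrix"],c["R"],c["t"])
print(ctrl.camera_params("wrist"))
o=ctrl.observe();print(o)
E
```

```text
pics
scene cover [([390.0, 209.0, 421.0, 239.0], 0.91), ([285.0, 213.0, 319.0, 241.0], 0.86), ([102.0, 256.0, 237.0, 375.0], 0.63), ([190.0, 209.0, 223.0, 244.0], 0.6), ([109.0, 231.0, 137.0, 261.0], 0.57)]
scene packer [([237.0, 198.0, 393.0, 338.0], 0.6)]
scene tray [([102.0, 260.0, 240.0, 374.0], 0.77), ([282.0, 212.0, 316.0, 241.0], 0.73)]
scene dial_mark [([336.0, 244.0, 354.0, 264.0], 0.79)]
[[545.24645556   0.         283.80485465]
 [  0.         545.24645556 210.85803963]
 [  0.           0.           1.        ]] [[ 0.71266697  0.70145353 -0.0082909 ]
 [ 0.46390477 -0.48012042 -0.74449765]
 [-0.52621113  0.5267327  -0.6675736 ]] [-0.34850641 -0.15675836  1.57019277]
top cover [([191.0, 124.0, 215.0, 154.0], 0.96), ([274.0, 166.0, 296.0, 192.0], 0.94), ([306.0, 251.0, 339.0, 276.0], 0.65)]
top packer [([240.0, 95.0, 348.0, 237.0], 0.59)]
top tray [([363.0, 169.0, 432.0, 264.0], 0.74)]
top dial_mark [([276.0, 132.0, 291.0, 144.0], 0.46)]
[[446.12190292   0.         280.70153578]
 [  0.         446.12190292 212.0470167 ]
 [  0.           0.           1.        ]] [[ 0.01480264 
[... 611 characters left out ...]
,  0.00000000e+00,  0.00000000e+00,
         1.00000000e+00]])}
{'t': 0.5, 'q': array([ 1.32040053,  0.33223076, -0.06466681,  1.46014514,  0.02156512,
        1.34990343, -0.08852164]), 'qd': array([-0.00045279,  0.00125783, -0.00034806,  0.00166338, -0.00022858,
       -0.00048689, -0.00227983]), 'tau': array([-1.29817421e-03, -6.22566462e+01,  2.39153055e-02, -3.89855576e+01,
       -6.12345105e-02,  3.22705996e-02,  5.43454144e-05]), 'position': array([ 0.14115255, -0.60885043,  0.22253463]), 'ee_rot': array([3.02250998, 1.57075849, 0.10865666]), 'ft_force': array([-0.64379132,  0.17718521,  0.5666707 ]), 'moment': array([0.04193292, 0.04070996, 0.00707585]), 'width': 1.0011825467176005}
```

```bash
python3 - <<'E'
import cv2
a=cv2.imread("pics/top0.png")[70:300,160:460];cv2.imwrite("pics/top0z.png",cv2.resize(a,None,fx=2.6,fy=2.6,interpolation=cv2.INTER_CUBIC))
E
```

```text
(no output)
```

View pics/scene0.png

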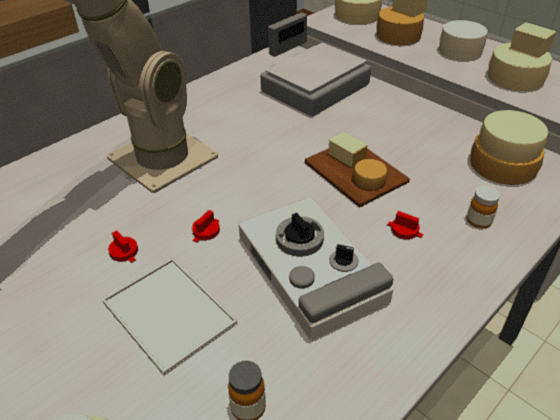

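View pics/top0.png

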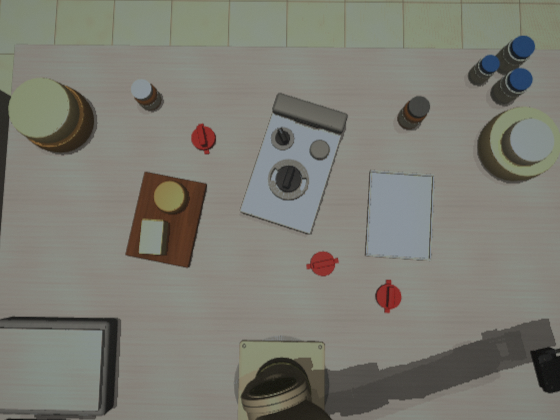

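The top view shows the packer with the black cover at about (288,179), the dial at (283,136) and the tray at (399,216). The red look-alikes are at (203,138), (322,263) and (388,296). Next I'll turn these into metric positions.

```bash
cat > h.py <<'E'
import numpy as np,cv2
from bench import ctrl
from scipy.spatial.transform import Rotation as Ro
def cloud(n,d,obs=None):
    c=ctrl.camera_params(n);K=c["camera_matrix"]
    v,u=np.mgrid[0:420,0:560]
    P=np.stack([(u-K[0,2])*d/K[0,0],(v-K[1,2])*d/K[1,1],d],-1)
    if n=="wrist":
        M=c["mount"];P=P@M[:3,:3].T+M[:3,3]
        R=Ro.from_euler('xyz',obs["ee_rot"]).as_matrix();return P@R.T+obs["position"]
    return (P-c["t"])@c["R"]
E
python3 - <<'E'
from h import *
for n in ["top","scene"]:
    d=np.load(f"{n}_d.npy");X=cloud(n,d);im=cv2.imread(f"pics/{n}0.png")
    z=X[...,2]; ok=(d>0)&(np.hypot(X[...,0]-.52,X[...,1])<.25)
    print(n,"table z",np.median(z[(d>0)&(abs(z)<.02)&(X[...,0]>.3)]))
    m=ok&(z>.03)&(z<.13)
    nc,L,S,C=cv2.connectedComponentsWithStats(m.astype(np.uint8))
    i=1+np.argmax(S[1:,4]);m=L==i
    print(S[i],C[i])
    r=cv2.minAreaRect(X[m][:,:2].astype(np.float32)*1000);print("rect",r)
    deck=m&(abs(z-.055)<.006);print("deck",deck.sum(),np.median(z[deck]))
    lid=m&(z>.08)
    print("lidrect",X[lid].mean(0))
    b=m&(z>.095)&(z<.125); 
    nc,L,S,C=cv2.connectedComponentsWithStats(b.astype(np.uint8))
    for i in range(1,nc):
        if S[i,4]>8:
            q=X[L==i];print("hi",C[i],S[i,4],q.mean(0),q[:,2].max(),cv2.minAreaRect(q[:,:2].astype(np.float32)*1000))
d=np.load("top_d.npy");X=cloud("top",d)
for u,v in [(370,172),(432,175),(430,259),(367,257),(399,216),(288,179)]:print(u,v,X[v,u])
E
```

```text
top table z -0.0009701244146913294
[ 240   97  106  138 9192] [293.272302   163.82310705]
rect ((593.7042236328125, -25.3204345703125), (201.25180053710938, 338.52374267578125), 73.04105377197266)
deck 5751 0.053790516281239056
lidrect [ 0.67810273 -0.04905814  0.08797637]
hi [282.06666667 135.05      ] 60 [0.66056564 0.00578853 0.09773496] 0.10289940524215657 ((661.0347290039062, 6.324894905090332), (36.84181594848633, 13.174571990966797), 25.621807098388672)
hi [287.77622378 177.5034965 ] 143 [ 0.54503791 -0.01068984  0.11208088] 0.11771214595691934 ((546.4515991210938, -10.882726669311523), (15.75997257232666, 56.124698638916016), 72.68037414550781)
scene table z 0.00040058118356441443
[ 238  197  151  128 9737] [309.16750539 256.10290644]
rect ((595.32080078125, -26.956466674804688), (203.48809814453125, 340.12677001953125), 72.83609771728516)
deck 5107 0.055169937653278024
lidrect [ 0.68383387 -0.05288308  0.08953976]
hi [299.35267857 222.83035714] 224 [ 0.5541064  -0.01630555  0.11004916] 0.11889761137063658 ((550.5125122070312, -13.344916343688965), (17.02210807800293, 59.28773880004883), 74.94400024414062)
hi [344.43333333 247.3       ] 90 [0.66663083 0.00387481 0.09860078] 0.10318928086238195 ((666.0361328125, 4.1867570877075195), (36.75200653076172, 17.444063186645508), 24.898143768310547)
370 172 [ 0.58129243 -0.24096235  0.01285107]
432 175 [ 0.5742222  -0.4123123   0.01724751]
430 259 [ 0.34152945 -0.40476263  0.01045116]
367 257 [ 0.34445032 -0.23486437 -0.00507335]
399 216 [ 0.45983484 -0.32347284  0.00131302]
288 179 [ 0.54107611 -0.01130913  0.11243821]
```

View pics/top0z.png

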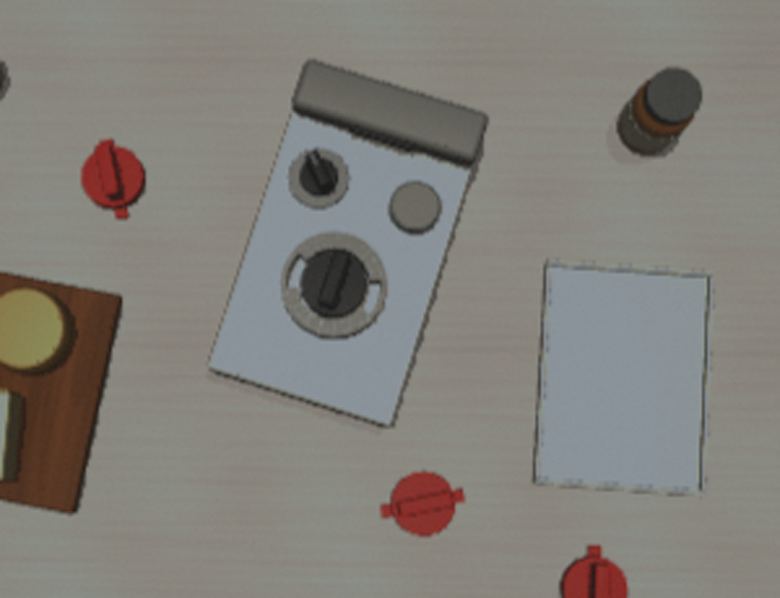

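Both cameras agree on the pose. The packer yaw is about -17°, its port is at about (0.5465, -0.011), and the bar top is at about 115 mm. The tray centre is about (0.460, -0.323). Next I'll check joint feasibility for the quarter turn.

```bash
cat >> h.py <<'E'
def down(a_deg):
    a=np.radians(a_deg);x=np.array([0,0,-1.]);y=np.array([np.cos(a),np.sin(a),0]);R=np.stack([x,y,np.cross(x,y)],1)
    return Ro.from_matrix(R)
def rpy(a): 
    import warnings; warnings.simplefilter("ignore"); return down(a).as_euler('xyz')
E
python3 - <<'E'
from h import *
o=ctrl.observe();R=Ro.from_euler('xyz',o["ee_rot"]).as_matrix();print(np.round(R,3))
for base in [73,-107]:
    for p,da in [((.5465,-.0112,.22),0),((.5465,-.0112,.076),0),((.5465,-.0112,.076),45),((.5465,-.0112,.076),90),((.5465,-.0112,.076),98),((.46,-.323,.15),90),((.46,-.323,.024),90),((.46,-.323,.024),0)]:
        q=ctrl.ik(p,rpy(base+da));print(base,da,p,None if q is None else np.round(q,2))
E
```

```text
[[ 0.     0.226 -0.974]
 [ 0.    -0.974 -0.226]
 [-1.     0.    -0.   ]]
73 0 (0.5465, -0.0112, 0.22) [ 0.75  0.29 -0.95  1.64  0.24  1.34  1.03]
73 0 (0.5465, -0.0112, 0.076) [ 0.74  0.48 -0.98  1.8   0.44  1.11  0.88]
73 45 (0.5465, -0.0112, 0.076) [ 0.91  0.64 -1.24  1.79  0.65  1.2   1.53]
73 90 (0.5465, -0.0112, 0.076) [ 0.91  0.64 -1.24  1.79  0.65  1.2   2.31]
73 98 (0.5465, -0.0112, 0.076) [ 0.91  0.64 -1.24  1.79  0.65  1.2   2.45]
73 90 (0.46, -0.323, 0.15) [-0.39  0.45  1.17  1.77 -0.44  1.22 -2.53]
73 90 (0.46, -0.323, 0.024) [-0.35  0.72  1.16  1.87 -0.76  1.07 -2.32]
73 0 (0.46, -0.323, 0.024) [ 1.02  0.46 -0.58  1.81  0.3   0.97  1.58]
-107 0 (0.5465, -0.0112, 0.22) [ 0.69  0.27 -0.87  1.64  0.21  1.34 -2.09]
-107 0 (0.5465, -0.0112, 0.076) [ 0.62  0.41 -0.81  1.8   0.34  1.07 -2.18]
-107 45 (0.5465, -0.0112, 0.076) [ 0.68  0.44 -0.9   1.8   0.39  1.09 -1.43]
-107 90 (0.5465, -0.0112, 0.076) [ 0.7   0.45 -0.92  1.8   0.4   1.09 -0.66]
-107 98 (0.5465, -0.0112, 0.076) [ 0.7   0.45 -0.92  1.8   0.4   1.09 -0.52]
-107 90 (0.46, -0.323, 0.15) [ 0.94  0.28 -0.48  1.7   0.14  1.19  0.13]
-107 90 (0.46, -0.323, 0.024) [ 0.93  0.44 -0.48  1.81  0.24  0.95  0.05]
-107 0 (0.46, -0.323, 0.024) [ 0.77  0.41 -0.28  1.82  0.14  0.93 -1.44]
```

```bash
python3 - <<'E'
from h import *
ctrl.move_ptp([.5465-.0,-.0112,.24],rpy(-107))
ctrl.grip(0.6)
o=ctrl.observe();print(o["t"],o["position"],np.round(o["q"],2),o["width"])
p,d=ctrl.snapshot("wrist");cv2.imwrite("pics/w1.png",p[:,:,::-1]);np.save("w1.npy",d)
X=cloud("wrist",d,o);z=X[...,2]
m=(d>0)&(z>.106)&(z<.122)&(np.hypot(X[...,0]-.5465,X[...,1]+.0112)<.05)
q=X[m];print(m.sum(),q.mean(0),np.median(q[:,2]),cv2.minAreaRect(q[:,:2].astype(np.float32)*1000))
m=(d>0)&(z>.06)&(z<.09)&(np.hypot(X[...,0]-.5465,X[...,1]+.0112)<.07)
m2=(d>0)&(abs(z-.055)<.005)&(np.hypot(X[...,0]-.5465,X[...,1]+.0112)<.1);print("deck",np.median(z[m2]))
m3=m&(np.hypot(X[...,0]-.5465,X[...,1]+.0112)<.028)&(z>.07);print("disc top",np.median(z[m3]))
# collar
q=X[m];c=cv2.minEnclosingCircle(q[:,:2].astype(np.float32)*1000);print("collar",c)
E
```

```text
3.925 [ 0.54649993 -0.01122632  0.24000765] [ 0.69  0.25 -0.88  1.61  0.2   1.37 -2.08] 0.5980852875662049
901 [ 0.55226058 -0.00975953  0.11476811] 0.11502797326324135 ((550.495849609375, -9.335887908935547), (15.934260368347168, 55.115657806396484), 72.50601196289062)
deck 0.055318823582624424
disc top 0.08427522376907343
collar ((549.8447265625, -9.005476951599121), 54.52690887451172)
```

View pics/w1.png

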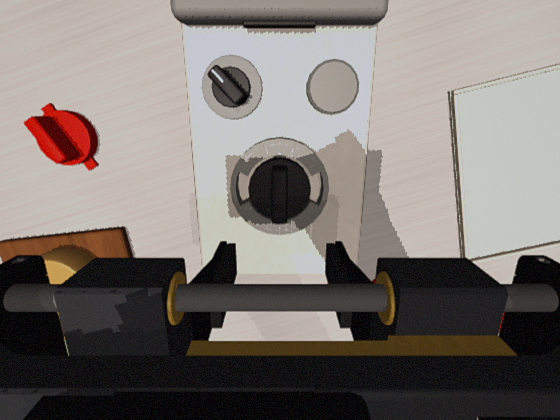

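```bash
python3 - <<'E'
from h import *
o=ctrl.observe();d=np.load("w1.npy");X=cloud("wrist",d,o);z=X[...,2]
R=Ro.from_euler('xyz',o["ee_rot"]).as_matrix();print(np.round(R,4))
m=(d>0)&(z>.106)&(z<.122)&(np.hypot(X[...,0]-.5465,X[...,1]+.0112)<.05)
v,u=np.nonzero(m);print(u.min(),u.max(),u.mean(),v.min(),v.max())
T=(X-o["position"])@R
print("tool frame bar",T[m].mean(0),T[m].min(0),T[m].max(0))
E
python3 - <<'E'
import cv2
a=cv2.imread("pics/w1.png")[120:260,200:360];cv2.imwrite("pics/w1z.png",cv2.resize(a,None,fx=4,fy=4,interpolation=cv2.INTER_CUBIC))
E
```

```text
[[ 1.000e-04 -2.924e-01 -9.563e-01]
 [-0.000e+00 -9.563e-01  2.924e-01]
 [-1.000e+00  0.000e+00 -1.000e-04]]
271 287 278.87347391786903 168 223
tool frame bar [ 0.1252395  -0.00309094 -0.00507861] [ 0.12274178 -0.01108862 -0.03081736] [0.13390532 0.00494379 0.02423063]
```

View pics/w1z.png

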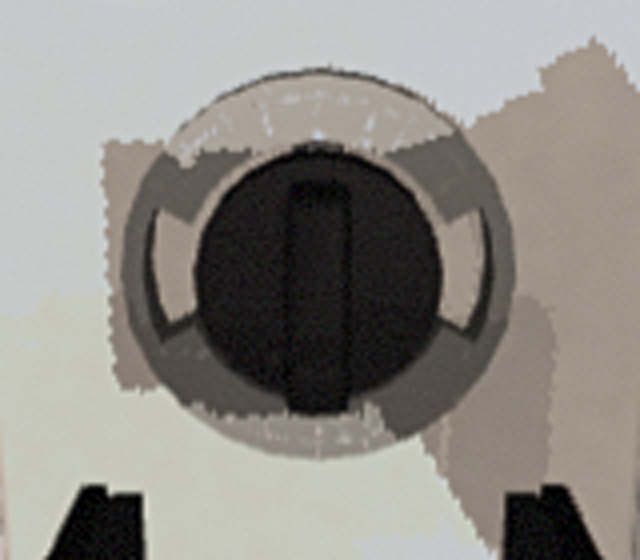

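Only one bar-carrying black cover sits on the port. The wrist view puts its bar along the -17° axis at about (0.550, -0.0092), with the bar top at 115 mm and the disc top at 84 mm, so it's locked as described. Next I'll go down and grip it.

```bash
python3 - <<'E'
from h import *
ctrl.move_l([.549,-.0098,.13],rpy(-107.2),velocity=.12)
ctrl.move_l([.549,-.0098,.0855],velocity=.06)
o=ctrl.observe();print(o["t"],o["position"],o["ft_force"],np.round(o["q"],2))
ctrl.grip(0.0,40)
o=ctrl.observe();print(o["t"],o["position"],o["ft_force"],o["moment"],o["width"]*87)
p,d=ctrl.snapshot("wrist");cv2.imwrite("pics/w2.png",p[:,:,::-1])
E
```

```text
5.9333 [ 0.54930402 -0.00969446  0.0857679 ] [-0.4825801  -0.07357631  0.18924012] [ 0.63  0.41 -0.83  1.79  0.34  1.09 -2.19]
6.6417 [ 0.54896832 -0.00993634  0.0855441 ] [-0.80310863 -0.19634517  1.23881332] [-0.15080128  0.19662706  0.01090616] 16.186541073883202
```

View pics/w2.png

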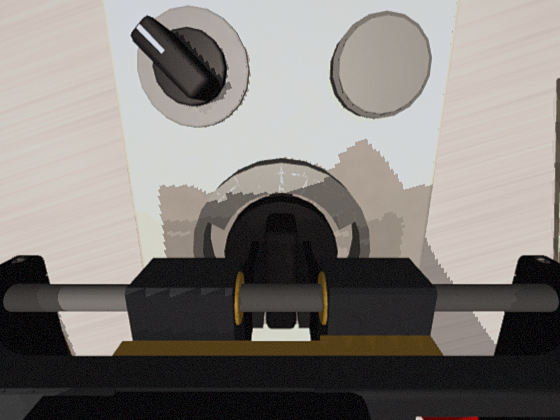

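The bar is gripped: the width reads 16.2 mm and the side forces are low. Now I'll press.

```bash
python3 - <<'E'
from h import *
for z in [.0815,.0768]:
    ctrl.move_l([.549,-.0098,z],velocity=.02)
    o=ctrl.observe();print(o["t"],o["position"],o["ft_force"],o["moment"],o["width"]*87)
E
```

```text
7.0417 [ 0.54903504 -0.00991413  0.08154915] [-2.32747811 -0.62892343  4.55820953] [-0.21798345  0.59671407  0.00542698] 15.78229474841941
7.425 [ 0.54904027 -0.0099002   0.07701967] [-3.16476249 -1.63049562  7.52624023] [-0.25763004  0.75689846  0.04503571] 15.67337108131302
```

```bash
python3 - <<'E'
from h import *
for a in [15,45,70,90]:
    try: ctrl.move_l([.549,-.0098,.0766],rpy(-107.2+a),velocity=.02)
    except ctrl.MotionError as e: print(e);break
    o=ctrl.observe();R=Ro.from_euler('xyz',o["ee_rot"]).as_matrix()
    print(a,round(o["t"],2),np.degrees(np.arctan2(R[1,1],R[0,1])),o["position"],o["ft_force"],o["moment"],o["width"]*87)
p,d=ctrl.snapshot("wrist");cv2.imwrite("pics/w3.png",p[:,:,::-1])
p,d=ctrl.snapshot("scene");cv2.imwrite("pics/s3.png",cv2.resize(p[150:350,200:440,::-1],None,fx=3,fy=3))
E
```

```text
15 7.83 -92.17021255970515 [ 0.5498723  -0.00955756  0.07723868] [-0.30919042 -0.29894507  6.8534515 ] [-0.06075811  0.15568879  0.0552309 ] 15.296724262463373
45 8.51 -62.179930183267125 [ 0.54996046 -0.00933302  0.07728938] [-1.51409674 -0.14407363  7.57110357] [0.01573291 0.09945002 0.09264175] 15.321169212060575
70 9.09 -37.18059692566175 [ 0.54994153 -0.00931863  0.07725818] [0.75029963 0.4956989  7.27962351] [0.06647872 0.02226077 0.06108326] 16.115673742790506
90 9.59 -17.175132737638677 [ 0.5498896  -0.00932578  0.0772371 ] [ 1.14023231 -0.24558268  7.29879408] [-0.02888649  0.0237016   0.07492676] 15.725843882534122
```

View pics/w3.png

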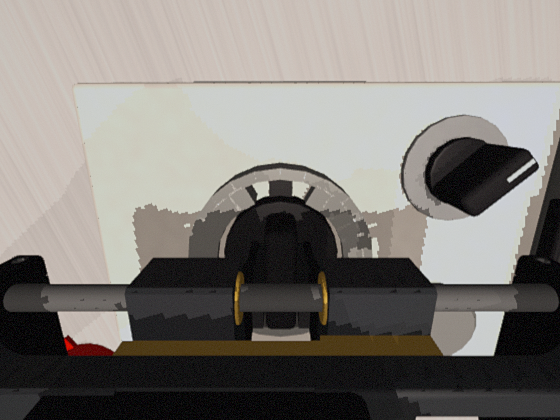

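View pics/s3.png

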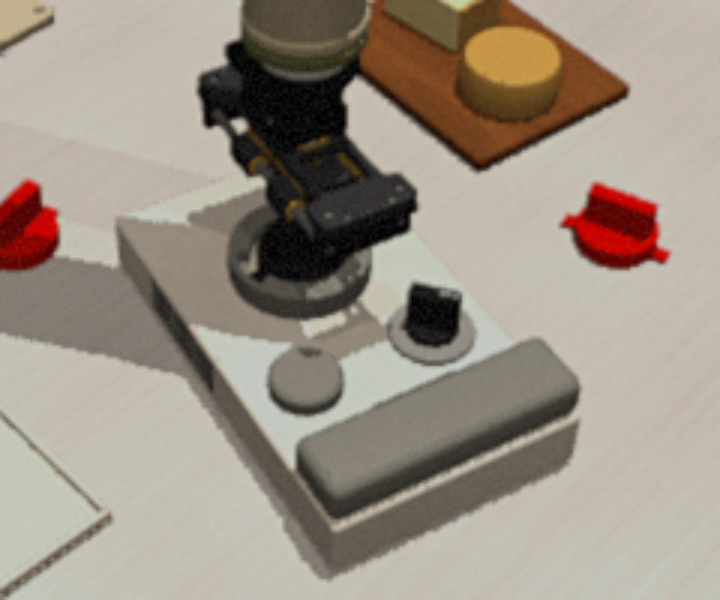

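The cover turned the full 90° under press, with low torque. The lug now sits in the rim gap at (280,190) in the wrist view. Next I'll let it rise and lift it straight out.

```bash
python3 - <<'E'
from h import *
x,y=.5495,-.0095
for z,v in [(.083,.03),(.0905,.03),(.10,.04)]:
    ctrl.move_l([x,y,z],velocity=v)
    o=ctrl.observe();print(round(o["t"],2),o["position"],o["ft_force"],o["width"]*87)
    if o["ft_force"][2]<-8: print("STUCK");break
else:
    ctrl.move_l([x,y,.20],velocity=.12)
    o=ctrl.observe();print(round(o["t"],2),o["position"],o["ft_force"],o["width"]*87)
p,d=ctrl.snapshot("wrist");cv2.imwrite("pics/w4.png",p[:,:,::-1])
p,d=ctrl.snapshot("scene");cv2.imwrite("pics/s4.png",cv2.resize(p[100:300,200:440,::-1],None,fx=3,fy=3))
E
```

```text
10.06 [ 0.54994502 -0.00929287  0.08330744] [-0.09525826  0.35626316  4.5707591 ] 15.837857401379383
10.46 [ 0.54928665 -0.00949425  0.0903477 ] [-0.31430864 -0.38891553  1.13141948] 15.81550992119959
10.85 [ 0.54946789 -0.00962109  0.100082  ] [-0.11068005 -0.21277401 -2.0294814 ] 15.999211011766704
11.83 [ 0.54907501 -0.00964727  0.19924454] [ 0.31811976 -0.01301454 -3.42901924] 15.729221069576962
```

View pics/w4.png

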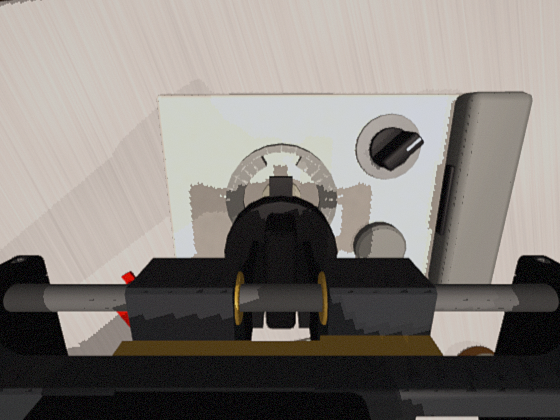

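View pics/s4.png

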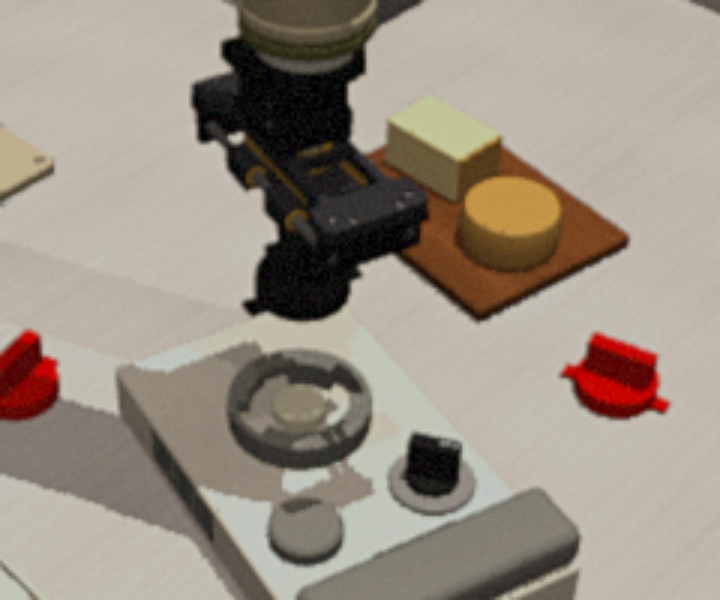

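The cover is out and held, and the port is empty. Next I'll carry it to the tray.

```bash
python3 - <<'E'
from h import *
x,y=.46,-.323
ctrl.move_l([x,y,.18],velocity=.15)
ctrl.move_l([x,y,.045],velocity=.1)
ctrl.dwell(.2)
o=ctrl.observe();f0=o["ft_force"][2];print(round(o["t"],2),o["position"],o["ft_force"])
z=.030
while z>.018:
    ctrl.move_l([x,y,z],velocity=.02)
    o=ctrl.observe();print(round(o["t"],2),o["position"][2],o["ft_force"][2])
    if o["ft_force"][2]-f0>2.5: break
    z-=.001
E
```

```text
15.96 [ 0.46012846 -0.32314357  0.04532436] [ 0.01786819  0.63944187 -1.85605785]
16.86 0.030102887509951496 -1.011320965680704
17.11 0.029003958020536045 -0.7151715661524269
17.36 0.027927889250723287 -2.6202271640902874
17.61 0.02692788294653059 -2.220143723847588
17.86 0.025915874673623465 -2.578249217378123
18.11 0.024922165460053065 -1.5376539443951387
18.36 0.024545787471509362 5.814405369425262
```

Contact came at TCP 24.5 mm, which is the expected height (5 + 18 + 1.5 mm). Releasing now.

```bash
python3 - <<'E'
from h import *
ctrl.move_l([.46,-.323,.0247],velocity=.01)
ctrl.grip(0.5)
o=ctrl.observe();print(round(o["t"],2),o["position"],o["ft_force"],o["width"])
ctrl.move_l([.46,-.323,.22],velocity=.12)
o=ctrl.observe();print(round(o["t"],2),o["position"],o["ft_force"])
p,d=ctrl.snapshot("wrist");cv2.imwrite("pics/w5.png",p[:,:,::-1])
X=cloud("wrist",d,o);z=X[...,2]
r=np.hypot(X[...,0]-.46,X[...,1]+.323)
for lo,hi in [(.045,.065),(.018,.03)]:
    m=(d>0)&(r<.07)&(z>lo)&(z<hi);q=X[m]
    A=np.c_[q[:,:2]-q[:,:2].mean(0),np.ones(len(q))];c=np.linalg.lstsq(A,q[:,2],rcond=None)[0]
    print(lo,m.sum(),q.mean(0),np.median(q[:,2]),"tilt",np.degrees(c[:2]))
p,d=ctrl.snapshot("scene");cv2.imwrite("pics/s5.png",cv2.resize(p[180:400,80:420,::-1],None,fx=2.3,fy=2.3))
E
```

```text
19.39 [ 0.46001279 -0.32298416  0.0246965 ] [ 0.44465249 -0.20628128 -0.1377325 ] 0.4941854718599524
21.17 [ 0.45974727 -0.32289853  0.2193903 ] [-1.07647895 -0.46828735 -0.24611537]
0.045 700 [ 0.46125673 -0.31966151  0.05376632] 0.05395773056988683 tilt [ 0.42428755 -0.85165439]
0.018 1715 [ 0.46165493 -0.3189958   0.02316942] 0.023209200935465996 tilt [-0.07290804 -0.03626184]
```

View pics/w5.png

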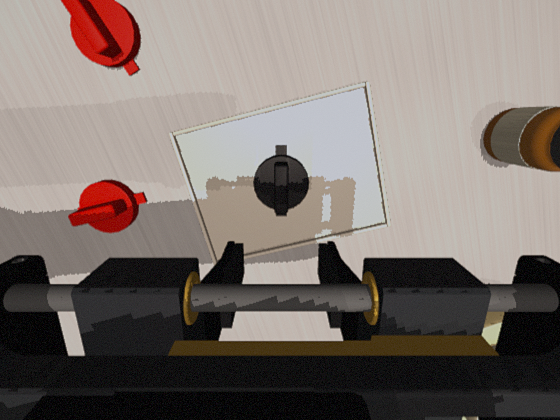

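View pics/s5.png

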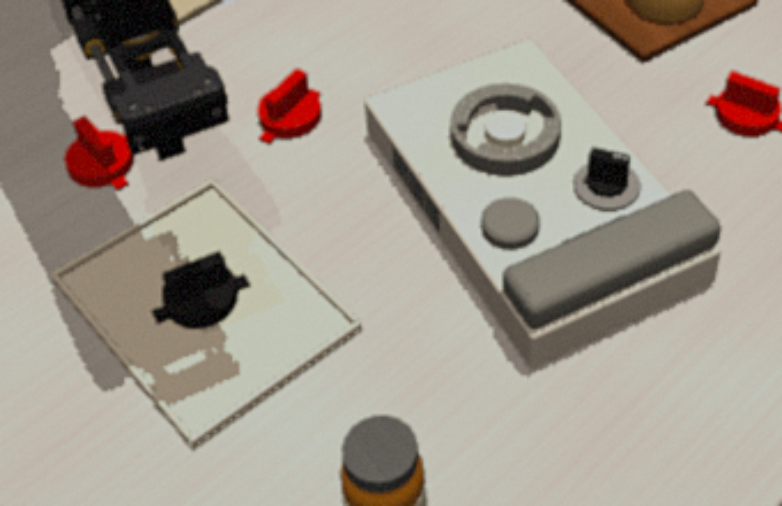

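The cover lies flat in the tray with the bar up. Its disc top is at 23 mm, the disc fit shows no tilt, and the dial looks unchanged.

```bash
python3 - <<'E'
from bench import ctrl
print(ctrl.finish_job())
E
```

```text
the job is handed in; nothing more can be done
None
```

The filter cover is off the packer and lying flat in the white tray with the grip bar on top. I handed the job in at about 21 s; no verdict is reported.

- **Removal:** I gripped the black cover's bar and pressed it down about 8.5 mm (7–8 N). I held it there for a 90° anticlockwise turn, let the spring raise it, then lifted it straight out.
- **Placing:** I lowered it until the force showed contact, about 6 N at the expected height, and then released it.
- **Last checks:** The disc top measured 23 mm (5 mm floor plus 18 mm disc) with under 0.1° of tilt. The bar top was at 54 mm, the cover was near the tray's centre, and the gripper was clear of everything. The fit to the narrow bar top gave up to 0.9° of tilt, which I put down to noise because the disc fit is flat.
- **Dial:** It looks the same in the pictures from before and after. I judged this by eye and did not measure its angle.
- **Disagreement:** The cameras differed by up to about 4 mm on where the port is. I used a position between them, and side forces stayed around 3 N or less.

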